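# Book out the packed cigar box

### The job

Pick up the barcode scanner, hold it steady for a second with its window about 10 cm from the order label on the shipping carton, pointing squarely at the middle of the label, then stand it back in its stand the way it was. Next lift the two sealed cigar boxes clear of the bench in turn to feel which is the heavier, packed one; the lighter is an empty dummy and must be left standing upright on the bench. Finish while still holding the packed box upright and still, clear of everything, with the middle of its end label about 10 cm straight in front of the docked scanner's window and squarely facing it; do not let go, and do not knock over or push about the other things on the bench.

Things in the scene. Friction and masses are not known exactly. Their poses are not given: they have to be found in the camera images.
- scanner_head (a point): centre of the head of the cordless grey pistol-shaped barcode scanner, which starts upright in its stand. The head is 50 mm wide (y), 104 mm long (x), 44 mm high, on an upright handle; grip it from above across its width. -x is the way the window looks, z up along the handle. On the handle's axis, 122 mm above the foot's underside, 25 mm below the top
- scanner_window (a point): centre of the dark red window on the scanner's nose, 61 mm ahead (-x) of scanner_head at the same height; same axes. It looks along -x
- scanner_foot (a point): centre of the underside of the scanner's foot, 122 mm below scanner_head; same axes. The foot is a block 46 mm (x) by 38 mm (y), 14 mm high; the handle above it is slimmer
- scanner: the scanner as a whole, about 0.22 kg, 147 mm tall; origin at scanner_foot, same axes
- stand_pocket (a point): centre of the floor of the pocket in the scanner's stand, a grey block 120 x 100 mm, 26 mm high, fixed to the bench. The pocket is 51 mm (x) by 43 mm (y), 16 mm deep with a bevelled mouth; its floor is 10 mm above the bench. Axes: -x is the way the scanner's window looks when docked, z up. Docked, scanner_foot sits here, within 2.5 mm play each way
- stand: the scanner stand; origin under its centre, axes as stand_pocket
- order_label (a point): centre of the barcode label (100 mm wide, 66 mm high, white with black bars) of the order on the upright side of the brown shipping carton. Axes: -x points straight out of the label, level; y along it; z up. 175 mm above the bench
- carton: brown shipping carton, fixed, 200 mm deep (x), 270 mm wide (y), 250 mm high; origin at the foot of the labelled side, under the label; axes as order_label
- box_a_mid (a point): centre, 55 mm up, of one of two sealed light-wood cigar boxes that look the same (red edging, green seal on top). x runs along its length and out of the labelled end (the other end is plain), y through its thickness, z up. Which of box_a and box_b is packed cannot be seen: it is 0.15 kg or more heavier than the dummy
- box_a_label (a point): centre of the white barcode label (40 mm wide, 66 mm high) on the end of box_a, 67 mm along +x from box_a_mid, at the same height; +x points out of the label
- box_a: box_a as a whole: 134 mm long (x), 50 mm thick (y), 110 mm tall (z) as it stands on its long narrow edge, at most 0.5 kg, rigid, does not open. Grip it from above across its thickness, near the top. Origin under its centre, 55 mm below box_a_mid, same axes
- box_b_mid (a point): centre, 55 mm up, of one of two sealed light-wood cigar boxes that look the same (red edging, green seal on top). x runs along its length and out of the labelled end (the other end is plain), y through its thickness, z up. Which of box_a and box_b is packed cannot be seen: it is 0.15 kg or more heavier than the dummy
- box_b_label (a point): centre of the white barcode label (40 mm wide, 66 mm high) on the end of box_b, 67 mm along +x from box_b_mid, at the same height; +x points out of the label
- box_b: box_b as a whole: 134 mm long (x), 50 mm thick (y), 110 mm tall (z) as it stands on its long narrow edge, at most 0.5 kg, rigid, does not open. Grip it from above across its thickness, near the top. Origin under its centre, 55 mm below box_b_mid, same axes
- glue_bottle: white glue bottle, red nozzle, 56 mm wide, 155 mm tall; origin under its centre; leave it alone
- spray_bottle: white spray bottle with red trigger head, 72 mm wide, 196 mm tall; origin under its centre; leave it alone
- tube: aluminium cigar tube lying down, 21 mm thick, 132 mm long; origin under its centre; leave it alone
- gauge_board: brass plate with four gauge holes, 60 x 150 x 10 mm, lying flat; origin under its centre; leave it alone
- tape_roll: roll of tan packing tape lying flat, 90 mm across, 24 mm high; origin under its centre; leave it alone
- flat_knife: flat steel leaf-cutting blade with a dark wooden back, 140 x 70 x 8 mm, lying flat; origin under its centre; leave it alone
Things that resemble listed ones, but are neither listed nor needed, are in the scene too. Leave any turquoise look-alike of the box_a alone.

How it is judged (in metres and radians):
On the way, in this order (a step that is already met when the one before it is completed fails the run):
1. the held scanner points steadily at the order label from 4 to 16 cm, on its middle within 25 mm and square within 0.4 rad, for half a second (x of order_label in the frame of scanner_window between -0.16 and -0.04 m and y of order_label in the frame of scanner_window between -0.025 and 0.025 m and z of order_label in the frame of scanner_window between -0.025 and 0.025 m and x of scanner_window in the frame of order_label below -0.03 m and angle between the x axis of scanner_window and the x axis of order_label, either way round below 0.4 rad and angle between scanner_foot's own z axis and vertical below 0.4 rad and linear speed of scanner below 0.03 m/s and angular speed of scanner below 0.2 rad/s and contact force between the fingers and scanner above 1 N), for 0.5 s.
2. the scanner stands in its stand again, let go, window looking the same way (horizontal distance between scanner_foot and stand_pocket below 0.006 m and z of scanner_foot in the frame of stand_pocket below 0.004 m and angle between scanner_foot's own z axis and vertical below 0.08 rad and x of scanner_window in the frame of stand_pocket below -0.03 m and contact force between the fingers and scanner below 0.1 N), for 0.2 s.
3. the lighter box has been lifted clear of the bench in the fingers (10 mm or more) (height (world z) of box_a_mid above 0.065 m and contact force between the fingers and box_a above 1 N), for 0.2 s.
4. after that the heavier box is lifted clear of the bench in the fingers (10 mm or more) (height (world z) of box_b_mid above 0.065 m and contact force between the fingers and box_b above 1 N), for 0.2 s.
At the end, for the whole second after the job is handed in: Heavier box held still in the fingers, upright (0.25 rad), raised 30 mm or more, touching nothing else; its label 4 to 16 cm before the scanner window, centred within 25 mm, facing it within 0.35 rad. Lighter box let go, upright on the bench; scanner let go, seated in its stand as at the start (all of step 2 and x of box_b_label in the frame of scanner_window between -0.16 and -0.04 m and y of box_b_label in the frame of scanner_window between -0.025 and 0.025 m and z of box_b_label in the frame of scanner_window between -0.025 and 0.025 m and x of scanner_window in the frame of box_b_label above 0.03 m and angle between the x axis of scanner_window and the x axis of box_b_label, either way round below 0.35 rad and angle between box_b_mid's own z axis and vertical below 0.25 rad and height (world z) of box_b_mid above 0.085 m and linear speed of each of box_b, box_a below 0.03 m/s and angular speed of box_b below 0.2 rad/s and contact force between the fingers and box_b above 1 N and contact force between box_b and scanner below 0.1 N and contact force between box_b and stand below 0.1 N and contact force between box_b and carton below 0.1 N and contact force between each of box_b, the fingers and box_a below 0.1 N and height (world z) of box_a_mid below 0.06 m and angle between box_a_mid's own z axis and vertical below 0.08 rad); the arm keeps its last pose, push and grip.
It fails at once if a bystanding thing is pushed more than 30 mm (distance of any of glue_bottle, spray_bottle, tube, gauge_board, tape_roll, flat_knife from where it was at the start of the episode above 0.03 m).
It fails at once if a bottle is tipped over (angle between any of glue_bottle, spray_bottle's own z axis and vertical above 0.5 rad).
It fails at once if a cigar box is tipped over (angle between any of box_a_mid, box_b_mid's own z axis and vertical above 0.6 rad).
It fails at once if the scanner is tipped over (angle between scanner_foot's own z axis and vertical above 0.8 rad).
It also fails if it takes over 72 s, if anything falls off the work surface, if the arm or the gripper's body presses on something with over 40 N, if the wrist force passes 120 N, or if a joint passes its speed limit or range.

### The arm

A 6-joint arm with a two-finger parallel gripper is mounted at the origin on the work surface. World frame = base frame: x ahead of the robot, y to its left, z up, the work surface at z = 0. Lengths are in mm, angles in rad, forces in N, time in s.
With the tool pointing down it reaches from about 325 to 750 mm from the base axis. Payload 7.6 kg.
Tool frame: the origin (TCP) lies midway between the tips of the shut fingers; the grasp point (between the pads) lies 19 mm behind it (r.grip_depth is the distance from the TCP to the grasp point, in mm); y points along the fingers, x is the direction in which the jaws open and shut, and the axes are right-handed (so a half turn about y gives the same grasp; the last joint's range is limited). The gripper opens to 85 mm and grips with 20 to 120 N. Pads are 22 mm wide; open, the fingers measure 114 mm over their backs; the gripper's body (76 mm by 85 mm) begins 54 mm behind the grasp point. The pads swing forward as they close: fully open they stand 13 mm farther back than shut.
Start: joints at [1.062, 0.052, 1.401, -0, 1.689, -0.07], TCP at [223.035, 475.29, 231.323] pointing down, gripper open.
Joint ranges: [-2.9, 2.9], [-0.91, 2.17], [0.12, 2.37], [-1.06, 4.2], [0.26, 2.73], [-2.93, 2.93]. Speed limits (rad/s): [2.57, 2.57, 3.01, 3.14, 3.14, 3.14].

### API

Orientations are given as a 3x3 rotation matrix whose columns are the frame's x, y, z axes.
In Python, from rig import r gives the robot as it stands. The module is installed in compiled form; this text tells all that it offers. Calls block until the motion is done:
- r.goto(position, orientation): joint-space move of the TCP to a pose.
- r.movel(position, speed=150, frame=None, threshold=None): straight line of the TCP; frame=None keeps the orientation; speed is the mean speed in mm/s. With threshold (N) it stops when the force on the tool has changed by that much, and returns True; else False.
- r.movej(angles): joint-space move.
- r.let_go() and r.grasp(grasp_force=None): open the fingers fully, or close them until they stop; grasp_force is the grip in N (None keeps the last).
- r.hold(seconds).
- r.ik(position, orientation): joint angles nearest the present ones, or None.
- r.get_obs(): the state.
- r.snapshot(name): name is "side" or "top"; returns a dict with "img" (480x640x3 uint8, red, green, blue), "fov_y" (degrees; the focal length in pixels is half the picture's height over the tangent of half this angle, whatever the lens; pixels are square), "cx", "cy" (the principal point, pixels), "k1" (the pictures are not rectified: a ray, as slopes to the right and down, at radius r is drawn at 1 + k1 r^2 times it, then the intrinsics apply), "R" (3x3) and "t" (3): a world point X has camera coordinates R X + t. Camera axes: x right, y down, z forward; pixel columns grow to the right and rows downward; lengths in mm; the calibration is good to about 2 mm. A picture is of the moment at which its call begins. There is no depth.
A pose or a line that the arm cannot do raises r.IKError and nothing moves.
- r.finish_job(): hands the job in, once; it reports no verdict.
The state is a dict: "t": time; "joint_positions": joint angles; "qvel": joint speeds; "effort": joint torques, N m; "position": TCP position; "eef_rot": TCP orientation; "ft_force": force on the tool from outside, world axes, zero at the start; "ft_torque": the same for the moment, N m; "finger_gap": finger opening in mm.
Only numpy, scipy, OpenCV 4.12 (cv2) and the standard library are available. Lean on these libraries where they do the work, as an engineer would, in place of code of your own. Each camera call takes 0.05 s, during which the arm holds its last target.

## Working session

There is one attempt and no reset: what is moved stays moved. The work goes in short steps, each a Python script; the robot and the scene stay as the last script left them, time stands still between calls to the robot, and variables do not carry over. Pictures are saved under pics/ and viewed, and the job is handed in when it is done.

```bash
mkdir -p pics; ls; python3 - <<'E'
from rig import r
import cv2, pickle
d={}
for n in ("side","top"):
    s=r.snapshot(n); d[n]=s
    cv2.imwrite(f"pics/{n}0.png",s["img"][:,:,::-1])
    print(n,s["fov_y"],s["cx"],s["cy"],s["k1"],s["R"],s["t"])
pickle.dump(d,open("s0.pkl","wb"))
o=r.get_obs(); print(o)
print(r.grip_depth)
E
```

```text
pics
side 46.60476526758207 319.1275393176268 239.58446744271134 -0.08071821904336413 [[ 0.87477086 -0.48451335  0.00477001]
 [-0.31848145 -0.58236986 -0.74794044]
 [ 0.36516504  0.65275734 -0.6637487 ]] [-432.45024036  241.89882766  956.01619543]
top 43.44067192691165 320.72523818394916 239.33121971353768 -0.014410783908790985 [[-0.00420684 -0.99998177  0.00433231]
 [-0.98954163  0.00353817 -0.14420418]
 [ 0.14418623 -0.00489364 -0.98953847]] [   9.89652439  476.0402893  1336.31709453]
{'t': 0.1, 'joint_positions': array([ 1.06166988e+00,  5.27893763e-02,  1.40158926e+00, -6.08877013e-06,
        1.68857544e+00, -7.02992305e-02]), 'qvel': array([-1.02446176e-05, -1.03899505e-03, -3.06955655e-03,  8.43572849e-04,
       -2.29600934e-04, -7.18385405e-04]), 'effort': array([ 1.78897360e-03, -3.82578850e+01, -3.60986459e+01, -7.76613001e-05,
        4.79241513e-03,  4.98642271e-05]), 'position': array([222.91912665, 475.04671245, 230.56560406]), 'eef_rot': array([[ 4.24878292e-01, -6.58297116e-04, -9.05250244e-01],
       [ 9.05249464e-01, -1.19170046e-03,  4.24878792e-01],
       [-1.35848362e-03, -9.99999073e-01,  8.95954546e-05]]), 'ft_force': array([-0.21278742, -0.47620183, -0.50902944]), 'ft_torque': array([ 0.01724073,  0.00401739, -0.04654155]), 'finger_gap': 85.05386605749379}
18.700000000000003
```

View pics/side0.png

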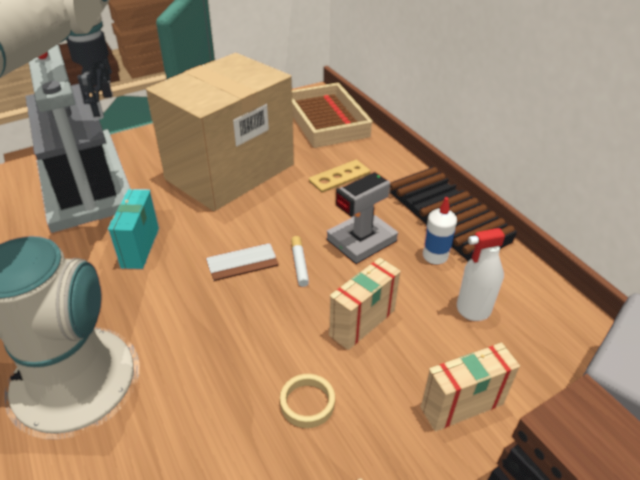

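View pics/top0.png

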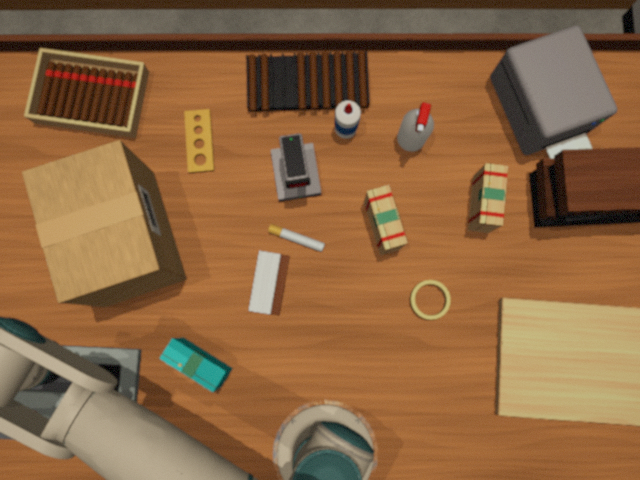

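```bash
cat > h.py <<'E'
import numpy as np, cv2, pickle
def K(s):
    f=240/np.tan(np.radians(s["fov_y"])/2)
    return np.array([[f,0,s["cx"]],[0,f,s["cy"]],[0,0,1.]])
def ray(s,px):
    px=np.asarray(px,float).reshape(-1,1,2)
    n=cv2.undistortPoints(px,K(s),np.array([s["k1"],0,0,0,0.]))
    # note: cv2 iterates forward model x_d = x(1+k1 r^2)
    n=n.reshape(-1,2); d=np.c_[n,np.ones(len(n))]@np.asarray(s["R"])
    C=-np.asarray(s["R"]).T@np.asarray(s["t"])
    return C,d/np.linalg.norm(d,axis=1,keepdims=True)
def plane(s,px,z):
    C,d=ray(s,px); return C+d*((z-C[2])/d[:,2])[:,None]
def tri(obs):
    A=np.zeros((3,3));b=np.zeros(3);L=[]
    for s,p in obs:
        C,d=ray(s,p);d=d[0];P=np.eye(3)-np.outer(d,d);A+=P;b+=P@C;L.append((C,P))
    X=np.linalg.solve(A,b); return X,[np.linalg.norm(P@(X-C)) for C,P in L]
def proj(s,X):
    X=np.asarray(X,float).reshape(-1,1,3)
    p,_=cv2.projectPoints(X,cv2.Rodrigues(np.asarray(s["R"]))[0],np.asarray(s["t"],float),K(s),np.array([s["k1"],0,0,0,0.]))
    return p.reshape(-1,2)
E
python3 - <<'E'
from h import *
d=pickle.load(open("s0.pkl","rb"))
for n,s in d.items(): print(n,-s["R"].T@s["t"])
T=d["top"]["img"][:,:,::-1];S=d["side"]["img"][:,:,::-1]
def crop(im,x0,y0,x1,y1,k,nm):
    cv2.imwrite("pics/"+nm,cv2.resize(im[y0:y1,x0:x1],None,fx=k,fy=k,interpolation=cv2.INTER_CUBIC))
crop(T,240,110,400,230,5,"c_scan_t.png")
crop(S,310,150,430,270,5,"c_scan_s.png")
crop(T,355,155,515,275,5,"c_box_t.png")
crop(S,320,240,530,440,3.8,"c_box_s.png")
crop(T,100,130,200,320,3,"c_car_t.png")
crop(S,140,50,310,210,3.7,"c_car_s.png")
E
```

```text
side [ 106.23146419 -692.69992157  817.54321831]
top [ 278.42479669   14.75149455 1390.94130047]
```

View pics/c_scan_t.png

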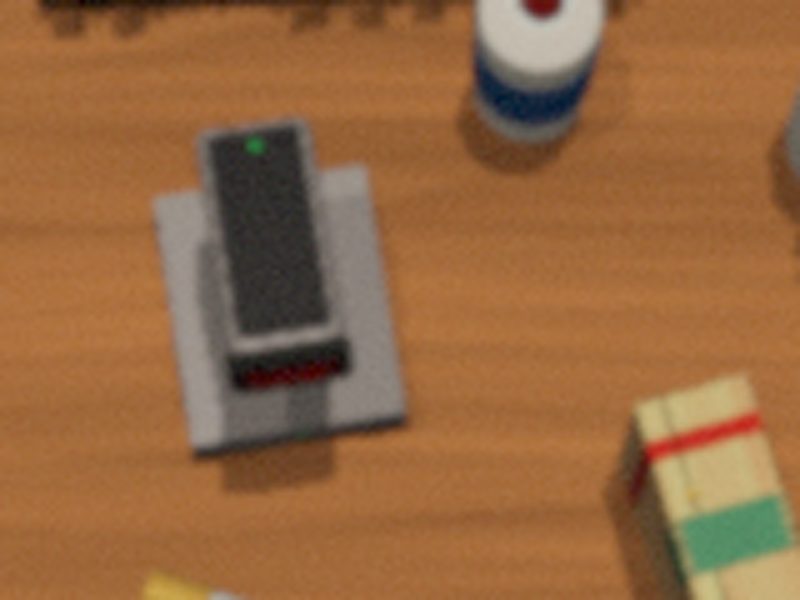

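View pics/c_scan_s.png

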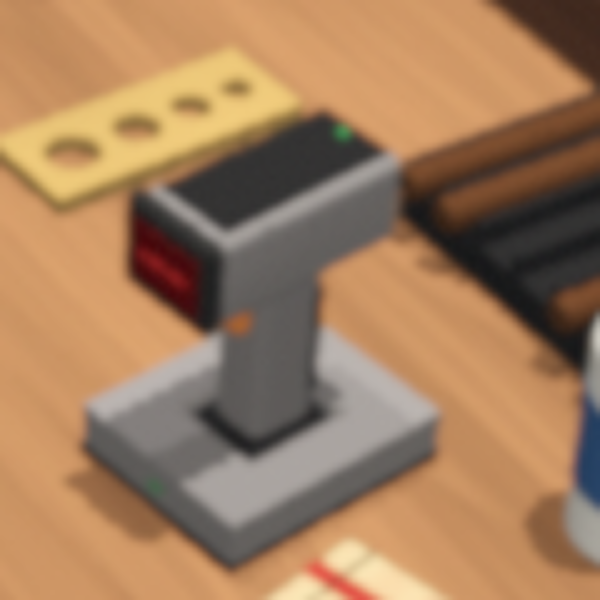

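View pics/c_box_t.png

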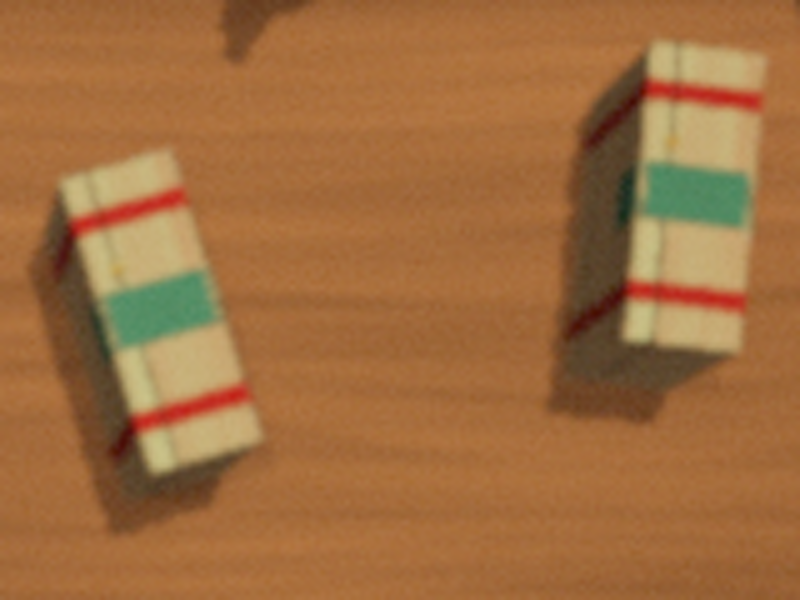

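View pics/c_box_s.png

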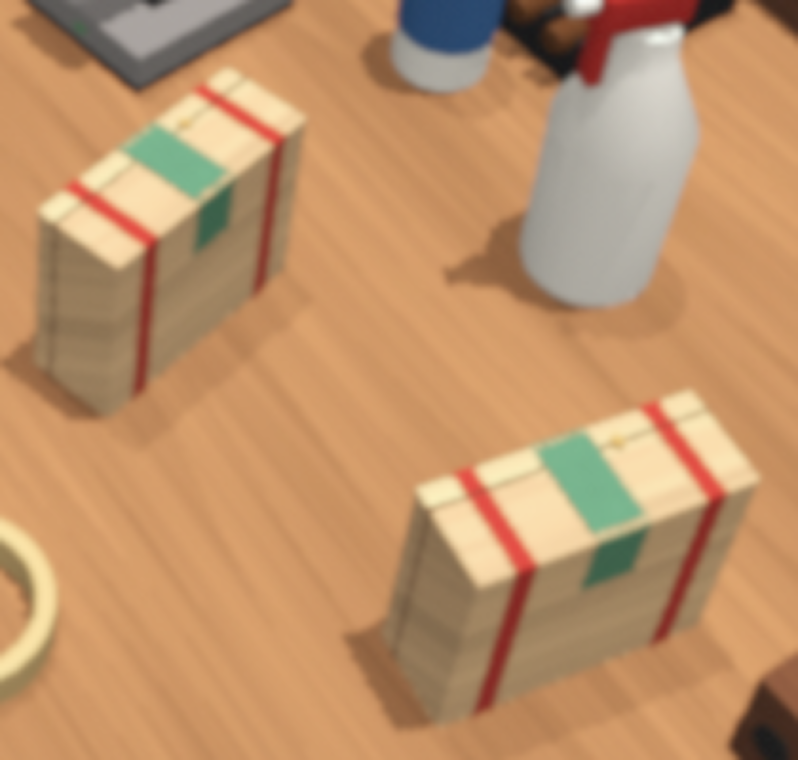

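View pics/c_car_t.png

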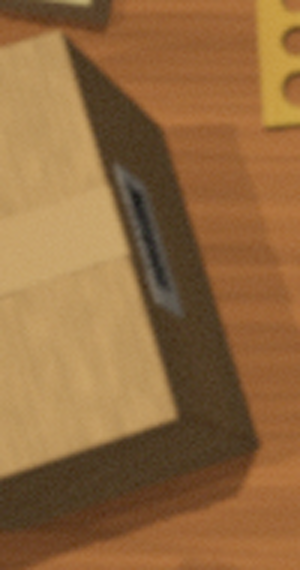

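View pics/c_car_s.png

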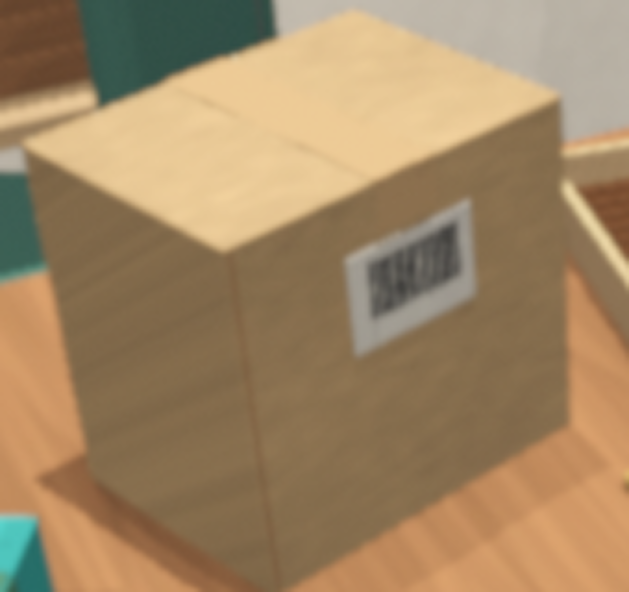

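```bash
cat > m.py <<'E'
from h import *
d=pickle.load(open("s0.pkl","rb"));T,S=d["top"],d["side"]
def comps(s,mask,roi,amin=20):
    m=np.zeros(mask.shape,np.uint8);x0,y0,x1,y1=roi;m[y0:y1,x0:x1]=mask[y0:y1,x0:x1]
    n,l,st,c=cv2.connectedComponentsWithStats(m)
    out=[]
    for i in range(1,n):
        if st[i,4]>=amin:
            cs,_=cv2.findContours((l==i).astype(np.uint8),cv2.RETR_EXTERNAL,cv2.CHAIN_APPROX_NONE)
            h=cv2.convexHull(cs[0]); q=None
            for e in np.arange(1,9,.25):
                a=cv2.approxPolyDP(h,e,True)
                if len(a)<=4: q=a.reshape(-1,2);break
            out.append((st[i,4],c[i],q))
    return out
if __name__=="__main__":
    np.set_printoptions(precision=1,suppress=True)
    hT=cv2.cvtColor(T["img"],cv2.COLOR_RGB2HSV);hS=cv2.cvtColor(S["img"],cv2.COLOR_RGB2HSV)
    I=lambda h,a,b:(cv2.inRange(h,a,b)>0).astype(np.uint8)
    def show(nm,l):
        for a in l: print(nm,a[0],a[1],a[2].tolist() if a[2] is not None else None)
    show("T darkpanel",comps(T,I(hT,(0,0,0),(180,90,80)),(275,125,315,180)))
    show("S darkpanel",comps(S,I(hS,(0,0,0),(180,110,75)),(330,165,395,215)))
    show("T green",comps(T,I(hT,(50,120,80),(75,255,255)),(275,125,315,180),2))
    show("S green",comps(S,I(hS,(50,100,80),(75,255,255)),(330,165,395,215),2))
    show("S red",comps(S,I(hS,(0,140,60),(10,255,255))|I(hS,(170,140,60),(180,255,255)),(330,165,365,220),10))
    show("T red",comps(T,I(hT,(0,140,40),(8,255,255))|I(hT,(170,140,40),(180,255,255)),(280,175,315,190),5))
    show("T stand",comps(T,I(hT,(0,0,90),(180,45,255)),(262,130,330,210),100))
    show("S seal",comps(S,I(hS,(65,60,120),(90,255,255)),(320,240,530,440),20))
    show("T seal",comps(T,I(hT,(65,60,110),(90,255,255)),(355,150,515,260),20))
    show("S redband",comps(S,I(hS,(0,150,170),(8,255,255))|I(hS,(172,150,170),(180,255,255)),(325,240,525,430),15))
    show("T redband",comps(T,I(hT,(0,150,140),(8,255,255))|I(hT,(172,150,140),(180,255,255)),(360,155,515,260),15))
    show("S label",comps(S,I(hS,(0,0,140),(180,40,255)),(225,95,280,150),50))
    show("T label",comps(T,I(hT,(0,0,70),(180,70,255)),(130,170,170,245),15))
E
python3 m.py
```

```text
T darkpanel 703 [293.3 156.1] [[297, 135], [305, 173], [288, 176], [282, 138]]
S darkpanel 383 [364.  183.9] [[384, 180], [356, 194], [345, 187], [372, 174]]
S darkpanel 126 [348.  201.3] [[337, 189], [353, 200], [353, 214], [350, 214]]
S darkpanel 22 [392.3 191.8] [[390, 190], [394, 190], [394, 195], [390, 192]]
T green 6 [290.8 138.8] [[290, 138], [292, 139], [291, 140]]
S green 3 [377.7 176.3] [[377, 176], [378, 177]]
S red 170 [342.1 203.1] [[336, 193], [349, 203], [348, 214], [336, 204]]
T red 53 [297.9 184.3] [[306, 182], [304, 185], [289, 185]]
T stand 1288 [295.2 171.8] [[300, 135], [319, 192], [280, 199], [272, 150]]
S seal 182 [365.8 282.1] [[354, 279], [361, 274], [377, 285], [370, 290]]
S seal 292 [474.8 366.6] [[463, 359], [473, 355], [487, 374], [476, 378]]
T seal 150 [493.7 193.6] [[486, 189], [503, 191], [502, 198], [486, 197]]
T seal 156 [386.7 216.3] [[394, 211], [395, 218], [379, 221], [379, 214]]
S redband 59 [383. 270.] [[394, 276], [392, 278], [372, 263], [373, 262]]
S redband 75 [349.3 296. ] [[338, 288], [346, 292], [360, 303], [358, 304]]
S redband 107 [499.5 358.3] [[489, 346], [492, 346], [510, 370], [506, 370]]
S redband 124 [450.2 376.7] [[441, 363], [443, 363], [460, 389], [456, 390]]
T redband 74 [495.  173.5] [[484, 171], [505, 173], [506, 176], [484, 174]]
T redband 76 [380.3 196.9] [[391, 193], [389, 196], [369, 200]]
T redband 75 [491.9 213.8] [[481, 211], [503, 214], [503, 216], [481, 214]]
T redband 81 [393.  236.1] [[404, 232], [403, 235], [382, 241], [381, 238]]
S label 420 [249.6 126.9] [[265, 105], [267, 128], [236, 144], [234, 120]]
T label 227 [149.4 211. ] [[139, 186], [148, 193], [160, 234], [151, 228]]
```

```bash
cat > e.py <<'E'
from m import *
np.set_printoptions(precision=1,suppress=True)
def t(n,a,b):
    X,e=tri([(T,a),(S,b)]);print(n,X,np.array(e));return X
A1=t("A far band",[380.3,196.9],[383,270]);A2=t("A near band",[393,236.1],[349.3,296])
B1=t("B far",[495,173.5],[499.5,358.3]);B2=t("B near",[491.9,213.8],[450.2,376.7])
t("A seal",[386.7,216.3],[365.8,282.1]);t("B seal",[493.7,193.6],[474.8,366.6])
for a,b in((A1,A2),(B1,B2)): v=a-b;print("mid",(a+b)/2,"yaw",np.arctan2(v[1],v[0]),np.linalg.norm(v))
for q in ([380.3,196.9],[393,236.1],[495,173.5],[491.9,213.8]): print("z110",plane(T,q,110))
t("panel",[293.3,156.1],[364,183.9]);t("led",[290.8,138.8],[377.7,176.3]);t("win?",[297.9,184.3],[342.1,203.1])
P=plane(T,[[297, 135], [305, 173], [288, 176], [282, 138]],157);print("panel corners z157",P, P.mean(0))
for a,b in((0,1),(3,2)): v=P[a]-P[b];print(np.arctan2(v[1],v[0]),np.linalg.norm(v))
sp=np.array([[152,197],[366,165],[405,415],[195,450]])/5+[240,110]
Q=plane(T,sp,26);print("stand z26",Q,Q.mean(0))
for a,b in((0,3),(1,2)): v=Q[a]-Q[b];print(np.arctan2(v[1],v[0]),np.linalg.norm(v))
L=[]
for a,b in zip([[139,186],[148,193],[160,234],[151,228]],[[265,105],[267,128],[236,144],[234,120]]): L.append(t("lab",a,b))
L=np.array(L);print(L.mean(0)); v=(L[0]+L[1]-L[2]-L[3])/2;print(v,np.arctan2(v[1],v[0]))
# carton: bottom/top edges of labelled side, top crop /3 +(100,130), side crop /3.7+(140,50)
ct=np.array([[62,32],[178,418]])/3+[100,130]; C=plane(T,ct,250);v=C[0]-C[1];print("top edge",C,np.arctan2(v[1],v[0]),np.linalg.norm(v))
cs=np.array([[560,97],[225,250]])/3.7+[140,50]
C=plane(S,cs,250);v=C[0]-C[1];print("top edge S",C,np.arctan2(v[1],v[0]),np.linalg.norm(v))
cs=np.array([[567,424],[277,590]])/3.7+[140,50]; C=plane(S,cs,0);v=C[0]-C[1];print("bot S",C,np.arctan2(v[1],v[0]),np.linalg.norm(v))
E
python3 e.py
```

```text
A far band [ 558.6 -121.8  106.6] [0.1 0.1]
A near band [ 471.8 -147.4  107.1] [0.2 0.2]
B far [ 610.1 -374.7  106.3] [0.2 0.2]
B near [ 520.  -363.6  106.9] [0.2 0.2]
A seal [ 514.5 -134.3  108.6] [0.7 0.7]
B seal [ 564.2 -368.8  109. ] [0.5 0.5]
mid [ 515.2 -134.6  106.9] yaw 0.2870359273553158 90.51239478507074
mid [ 565.1 -369.2  106.6] yaw -0.12277304051235531 90.7358693853974
z110 [[ 557.8 -121.4  110. ]]
z110 [[ 471.5 -147.1  110. ]]
z110 [[ 609.4 -373.7  110. ]]
z110 [[ 519.7 -362.8  110. ]]
panel [636.1  66.6 152.4] [1.4 1.4]
led [673.   71.9 155.6] [1.5 1.5]
win? [580.   57.5 130.1] [1.6 1.6]
panel corners z157 [[682.3  58.1 157. ]
 [599.4  41.1 157. ]
 [593.   76.9 157. ]
 [675.8  89.9 157. ]] [637.6  66.5 157. ]
0.2016226556139378 84.70188891699802
0.1562333407728368 83.86239529774379
stand z26 [[690.4 124.9  26. ]
 [705.6  24.7  26. ]
 [585.7   6.9  26. ]
 [569.5 104.   26. ]] [637.8  65.1  26. ]
0.1707328297338484 122.71419655361504
0.1471819082246719 121.22706547520944
lab [560.2 374.9 205.3] [0.9 0.9]
lab [559.9 373.  145.9] [0.1 0.1]
lab [471.2 345.5 143.9] [1.5 1.5]
lab [473.7 348.3 203.4] [1.9 1.9]
[516.3 360.4 174.6]
[87.6 27.   2. ] 0.2993364485203413
top edge [[641.7 400.7 250. ]
 [388.2 316.  250. ]] 0.32269685506762574 267.29095118339757
top edge S [[638.2 394.8 250. ]
 [388.2 312.3 250. ]] 0.3188273298821391 263.2410862550206
bot S [[639.6 401.6   0. ]
 [392.1 322.9   0. ]] 0.3079942483496035 259.67829560350333
```

```bash
cat > k.py <<'E'
from rig import r
import numpy as np, cv2, pickle
from h import *
np.set_printoptions(precision=3,suppress=True)
def ori(phi):
    c,s=np.cos(phi),np.sin(phi)
    return np.array([[c,0,-s],[s,0,c],[0,-1,0]],float)
def snap(tag):
    d={}
    for n in("side","top"):
        s=r.snapshot(n);d[n]=s;cv2.imwrite(f"pics/{n}{tag}.png",s["img"][:,:,::-1])
    pickle.dump(d,open(f"s{tag}.pkl","wb"));return d
def st(m=""):
    o=r.get_obs();print(m,"t %.2f"%o["t"],"p",o["position"],"F",o["ft_force"],"gap %.1f"%o["finger_gap"]);return o
SC=np.array([638.5,66.3]);SY=0.163;PH=np.pi/2
LAB=np.array([516.3,360.0]);LN=np.array([np.sin(.312),-np.cos(.312)])
E
python3 - <<'E'
from k import *
O=ori(SY+PH)
for z in(113,200,240,300,330): print(z,r.ik([*SC,z],O))
print(r.ik([223,475,330],r.get_obs()["eef_rot"]))
H=LAB+LN*161; print(H,r.ik([*H,156],ori(.312)))
print(r.ik([411,29,163],O),r.ik([515,-134,66],ori(.287+PH)),r.ik([565,-369,66],ori(-.123+PH)),r.ik([565,-369,230],ori(-.123+PH)))
E
```

```text
113 [ 0.046  0.442  1.181 -0.     1.518 -1.688]
200 [ 0.046  0.396  1.066 -0.     1.68  -1.688]
240 [ 0.046  0.388  0.997 -0.     1.757 -1.688]
300 [ 0.046  0.395  0.87  -0.     1.877 -1.688]
330 [ 0.046  0.407  0.795 -0.     1.94  -1.688]
[ 1.061  0.054  1.204 -0.     1.885 -0.07 ]
[565.721 206.773] [ 0.289  0.303  1.27  -0.     1.569 -0.023]
[-0.019 -0.246  1.815 -0.     1.573 -1.753] [-0.324  0.192  1.587 -0.     1.363 -2.182] [-0.633  0.573  1.101 -0.     1.468 -2.081] [-0.633  0.491  0.883 -0.     1.767 -2.081]
```

```bash
python3 - <<'E'
from k import *
o=st()
p=o["position"]
r.movel([p[0],p[1],335],speed=250); st("up")
r.goto([*SC,300],ori(SY+PH)); st("over")
r.movel([*SC,165],speed=250); st()
snap(1)
E
```

```text
t 0.10 p [222.919 475.047 230.566] F [-0.213 -0.476 -0.509] gap 85.1
up t 0.67 p [222.929 475.053 334.883] F [-0.029 -0.101 -0.594] gap 85.2
over t 2.77 p [638.318  67.204 300.113] F [-0.037  0.578  0.915] gap 85.4
 t 3.46 p [639.157  66.706 167.068] F [0.27  0.689 0.899] gap 85.1
```

View pics/side1.png

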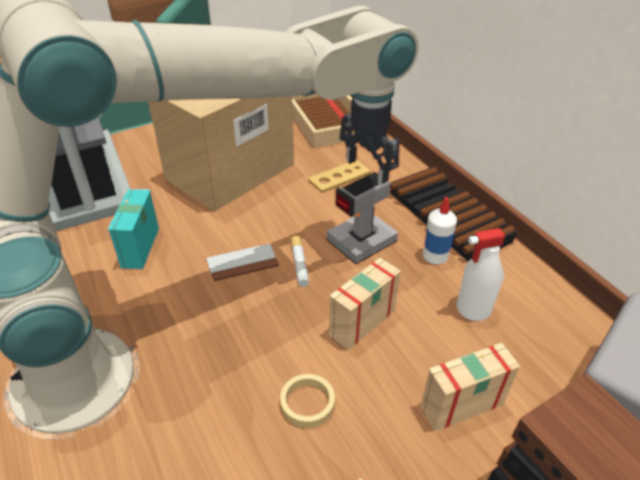

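View pics/top1.png

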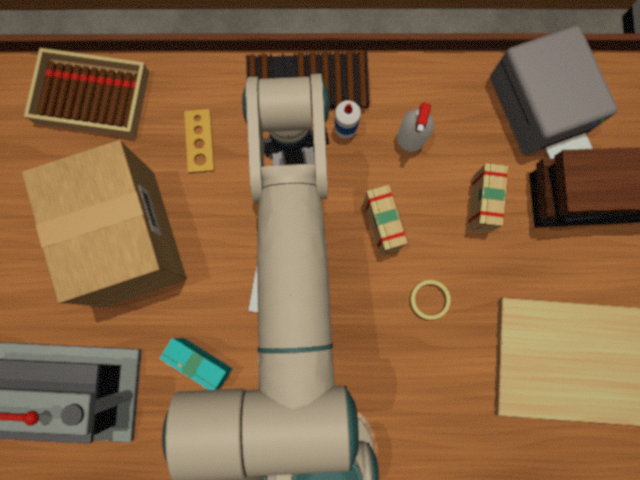

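Side view: the open fingers sit above the scanner head (about 370,165), straddling it. The top view is blocked by the arm. I'll go down and grip.

```bash
python3 - <<'E'
from k import *
print(r.movel([*SC,114],speed=120,threshold=12)); st("down")
r.grasp(40); r.hold(.2); o=st("grip")
print(r.movel([*SC,114+45],speed=100)); st("lift")
snap(2)
E
```

```text
False
down t 4.13 p [638.883  66.292 114.845] F [-0.134  0.055  0.643] gap 85.5
grip t 4.76 p [639.071  66.297 115.163] F [-0.358  0.248  5.146] gap 49.7
False
lift t 5.36 p [638.172  66.301 158.189] F [-0.767  0.35  -2.663] gap 49.7
```

```bash
python3 - <<'E'
import cv2
a=cv2.imread("pics/side2.png")[110:290,260:460];cv2.imwrite("pics/z2.png",cv2.resize(a,None,fx=3.3,fy=3.3,interpolation=3))
E
```

```text
(no output)
```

View pics/z2.png

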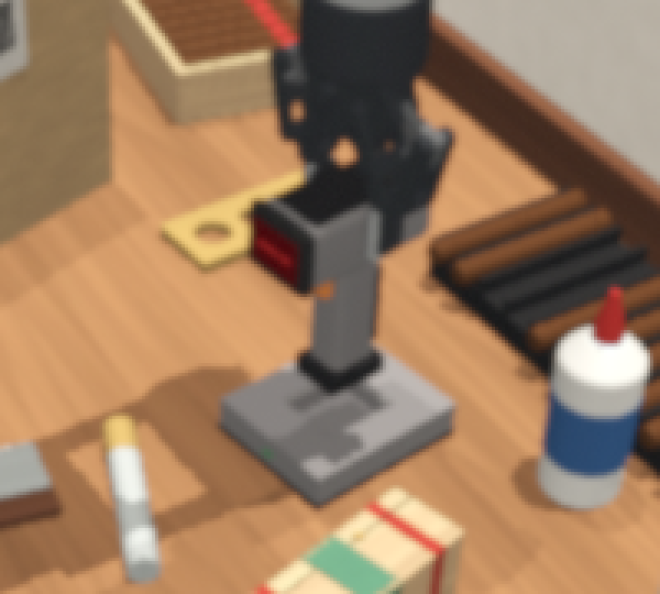

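The scanner hangs upright in the fingers (window around 344,187), clear of the stand. I'll move it to the order label.

```bash
python3 - <<'E'
from k import *
H=LAB+LN*161
r.goto([*H,157],ori(.312)); st("at")
r.hold(.5); st()
snap(3)
E
python3 - <<'E'
import cv2
a=cv2.imread("pics/side3.png")[60:260,140:400];cv2.imwrite("pics/z3.png",cv2.resize(a,None,fx=3,fy=3,interpolation=3))
E
```

```text
at t 6.93 p [565.811 206.518 156.864] F [-0.185 -0.382 -2.63 ] gap 49.8
 t 7.43 p [565.732 206.727 156.988] F [ 0.926  0.242 -2.093] gap 49.4
```

View pics/z3.png

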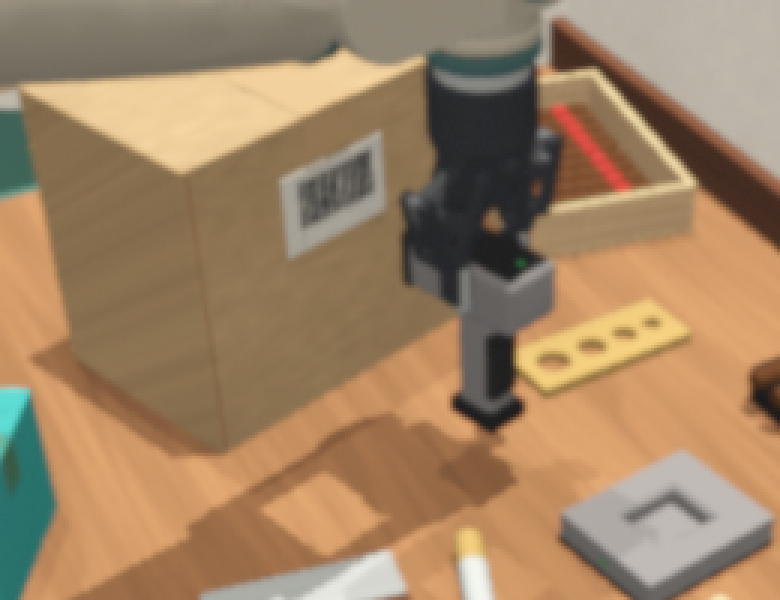

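View pics/top3.png

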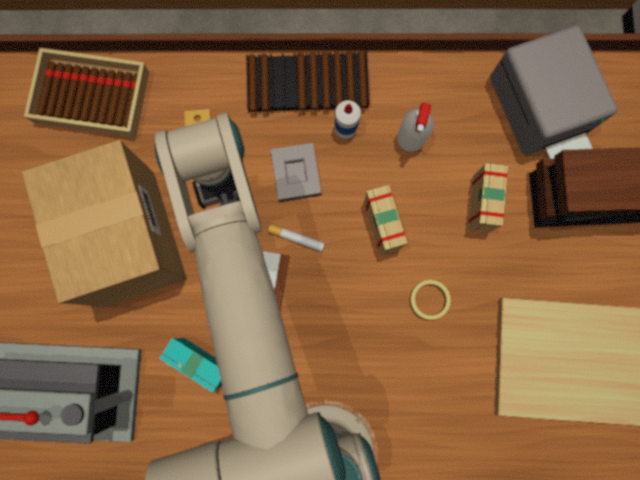

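```bash
python3 - <<'E'
from h import *
d=pickle.load(open("s3.pkl","rb"));S,T=d["side"],d["top"]
LAB=np.array([516.3,360.0]);LN=np.array([np.sin(.312),-np.cos(.312)]);H=LAB+LN*161
print(proj(S,[*(H+LN*35.5),200]), "foot", proj(S,[*H,53]), "seen led 313.3,147.7 foot ~",140+487/3,60+408/3)
S0=pickle.load(open("s0.pkl","rb"))["side"]
u=np.array([np.cos(.163),np.sin(.163)])
print("led docked pred",proj(S0,[*(np.array([638.5,66.3])+u*35.5),157]),"seen 377.7 176.3")
for n,s,b in(("t",T,(262,130,330,210)),("s",S,(320,205,405,265))):
    x0,y0,x1,y1=b;cv2.imwrite(f"pics/p3{n}.png",cv2.resize(s["img"][y0:y1,x0:x1,::-1],None,fx=9,fy=9,interpolation=3))
E
```

```text
[[313.84230925 146.46682742]] foot [[302.58223452 196.20585555]] seen led 313.3,147.7 foot ~ 302.33333333333337 196.0
led docked pred [[378.66629219 175.46380146]] seen 377.7 176.3
```

View pics/p3t.png

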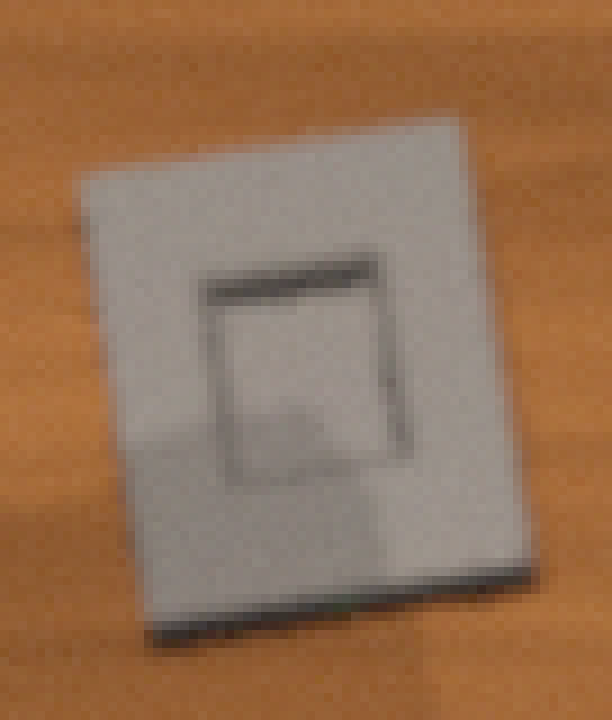

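View pics/p3s.png

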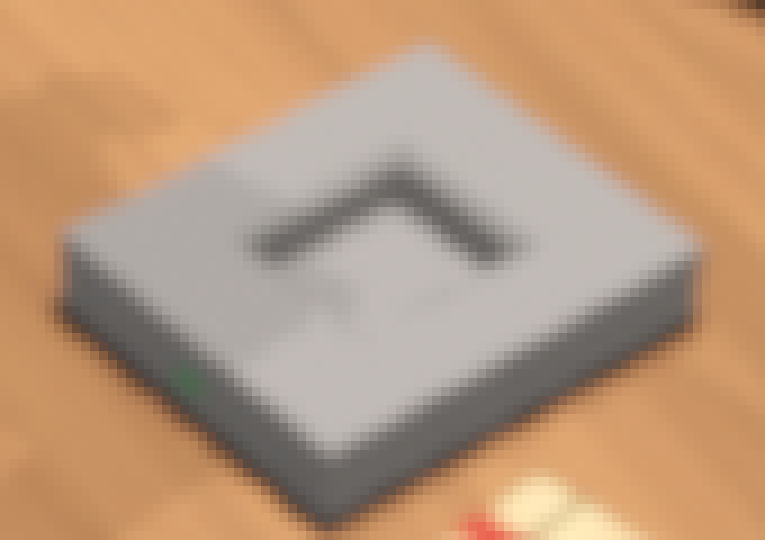

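```bash
python3 - <<'E'
from k import *
d=pickle.load(open("s3.pkl","rb"));T,S=d["top"],d["side"]
f=lambda a,o:np.array(a)/9+o-.44
for nm,q,s in(("standT",f([(82,178),(462,120),(530,565),(150,620)],[262,130]),T),("pockT",f([(200,278),(378,255),(412,460),(235,487)],[262,130]),T),("standS",f([(65,240),(428,42),(705,245),(330,455)],[320,205]),S)):
    P=plane(s,q,26);print(nm,P.mean(0),[np.arctan2(*(P[a]-P[b])[1::-1]) for a,b in((0,3),(1,2))])
r.hold(.7); st("held")
r.goto([*SC,160],ori(SY+PH)); st("back")
r.hold(.2)
print(r.movel([*SC,128],speed=80,threshold=12)); st("above")
snap(4)
E
python3 - <<'E'
import cv2
a=cv2.imread("pics/side4.png")[140:280,290:440];cv2.imwrite("pics/z4.png",cv2.resize(a,None,fx=4,fy=4,interpolation=3))
E
```

```text
standT [639.245  65.926  26.   ] [np.float64(0.15550737543740029), np.float64(0.14423624267629762)]
pockT [639.148  65.853  26.   ] [np.float64(0.16566079308924236), np.float64(0.15934976928197733)]
standS [637.16   64.563  26.   ] [np.float64(1.7383839238443552), np.float64(1.734727621844495)]
held t 8.23 p [565.724 206.767 157.011] F [ 0.154  0.108 -2.073] gap 49.4
back t 9.71 p [638.419  66.616 160.004] F [-0.275 -0.089 -2.615] gap 49.6
False
above t 10.46 p [638.324  66.287 127.53 ] F [ 0.021 -0.86  -1.7  ] gap 49.5
```

View pics/z4.png

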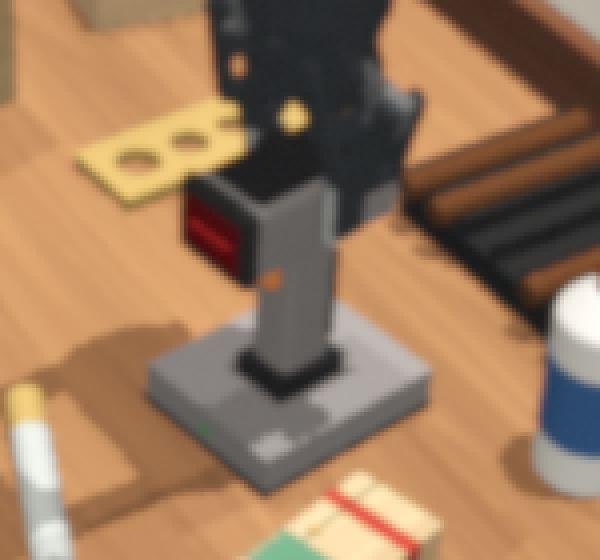

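The foot is centred over the pocket mouth (around 290,370 in the crop). I'll insert it.

```bash
python3 - <<'E'
from k import *
print(r.movel([*SC,113],speed=40,threshold=8)); o=st("ins")
snap(5)
E
python3 - <<'E'
import cv2
a=cv2.imread("pics/side5.png")[140:280,290:440];cv2.imwrite("pics/z5.png",cv2.resize(a,None,fx=4,fy=4,interpolation=3))
E
```

```text
True
ins t 10.93 p [638.947  66.358 114.965] F [0.762 0.949 3.889] gap 49.2
```

View pics/z5.png

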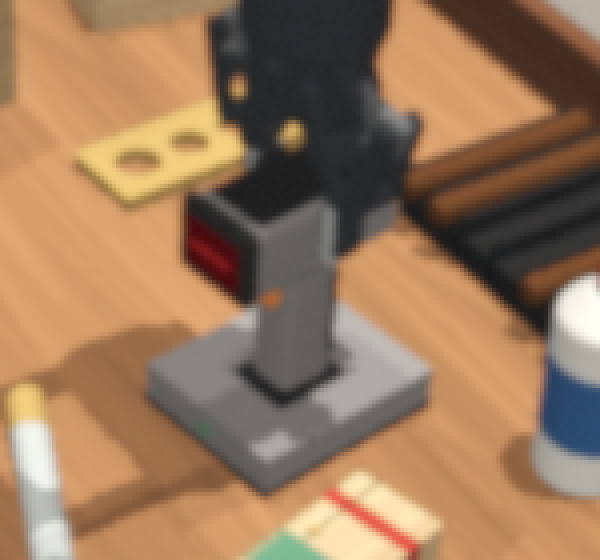

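```bash
python3 - <<'E'
from k import *
r.let_go(); st("open")
r.movel([*SC,240],speed=200); st()
A=[515,-134.5]
r.goto([*A,230],ori(.287+PH)); st("over A")
snap(6)
E
python3 - <<'E'
import cv2
a=cv2.imread("pics/side6.png")[140:280,290:440];cv2.imwrite("pics/z6.png",cv2.resize(a,None,fx=4,fy=4,interpolation=3))
E
```

```text
open t 11.48 p [638.016  66.264 113.465] F [-0.351  0.146 -0.116] gap 85.6
 t 12.27 p [638.074  66.278 238.26 ] F [ 0.73   0.334 -0.299] gap 85.9
over A t 13.20 p [ 515.372 -133.836  229.613] F [1.048 0.491 0.668] gap 85.4
```

View pics/z6.png

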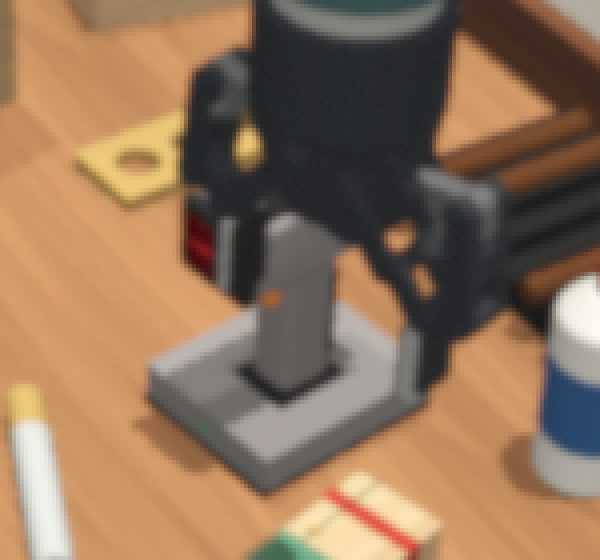

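View pics/top6.png

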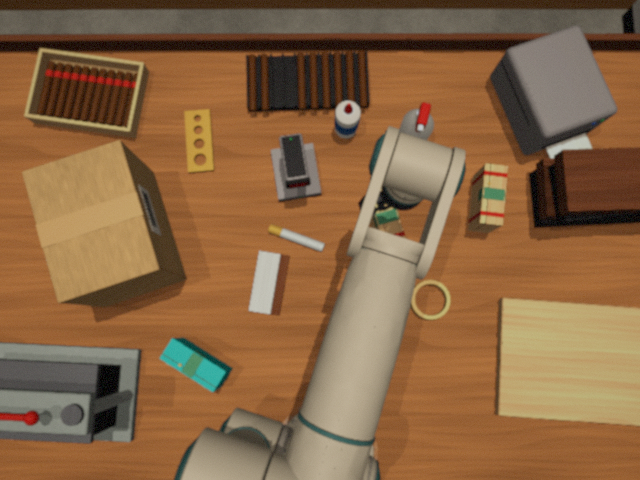

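The scanner stands docked as at the start in both views. Next I grip, lift and weigh box A.

```bash
cat >> k.py <<'E'
def weigh(P,yaw,lift=40,zg=66,f=60):
    o0=r.get_obs();
    print("touch",r.movel([*P,zg],speed=160,threshold=10)); st("down")
    r.grasp(f); r.hold(.1); st("grip")
    r.movel([*P,zg+lift],speed=100); r.hold(.4)
    F=[r.get_obs()["ft_force"][2]]
    for _ in range(4): r.hold(.05);F.append(r.get_obs()["ft_force"][2])
    print("WEIGHT Fz",np.mean(F),np.std(F)); return np.mean(F)
def panel(tag):
    import m
    T=pickle.load(open(f"s{tag}.pkl","rb"))["top"];h=cv2.cvtColor(T["img"],cv2.COLOR_RGB2HSV)
    for a in m.comps(T,(cv2.inRange(h,(0,0,0),(180,90,80))>0).astype(np.uint8),(275,125,315,180),100):print("panel",a[0],a[1])
E
python3 - <<'E'
from k import *
panel(6)
F=[]
for _ in range(3): r.hold(.05);F.append(r.get_obs()["ft_force"][2])
print("empty",F)
weigh([515,-134.5],.287); st()
snap(7)
E
```

```text
panel 714 [293.307 155.999]
empty [np.float64(-0.39873652342680277), np.float64(-0.01277082567860699), np.float64(-0.3940107646877236)]
touch False
down t 14.62 p [ 515.657 -134.709   67.136] F [0.24  0.583 0.323] gap 85.3
grip t 15.15 p [ 515.443 -134.538   66.788] F [-0.614  2.046  5.453] gap 49.5
WEIGHT Fz -2.1205065087276407 0.2513688591533923
 t 16.30 p [ 514.998 -134.512  105.964] F [ 0.275  0.193 -1.995] gap 49.3
```

View pics/side7.png

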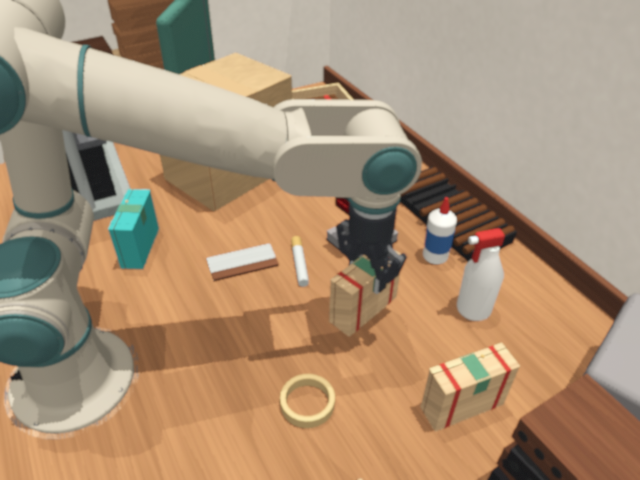

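Box A is held clear of the bench (360,295) and weighs about 1.9 N. I'll put it back and weigh B.

```bash
python3 - <<'E'
from k import *
A=[515,-134.5];B=[565,-369]
print(r.movel([*A,66],speed=60,threshold=6)); st("down")
r.let_go(); st("open")
r.movel([*A,230],speed=200)
r.goto([*B,230],ori(-.123+PH)); r.hold(.1); st("over B")
snap(8)
E
```

```text
True
down t 17.02 p [ 513.923 -134.063   66.734] F [-2.786  0.414  4.579] gap 49.7
open t 17.48 p [ 513.313 -133.933   65.863] F [-0.139 -0.684  0.145] gap 85.8
over B t 19.49 p [ 565.513 -367.399  230.567] F [ 0.344 -0.009  0.421] gap 85.4
```

View pics/side8.png

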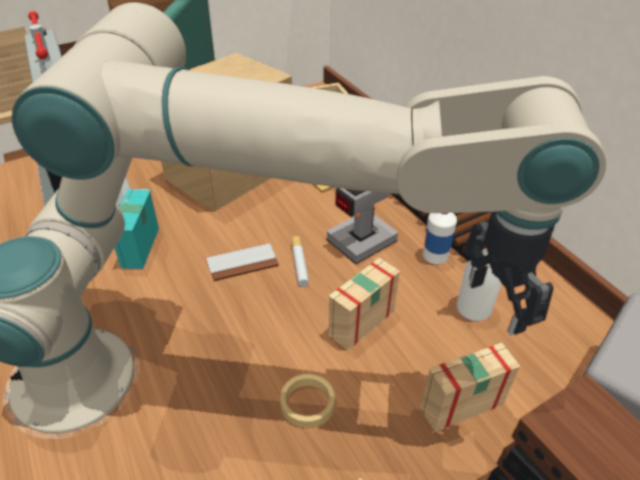

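View pics/top8.png

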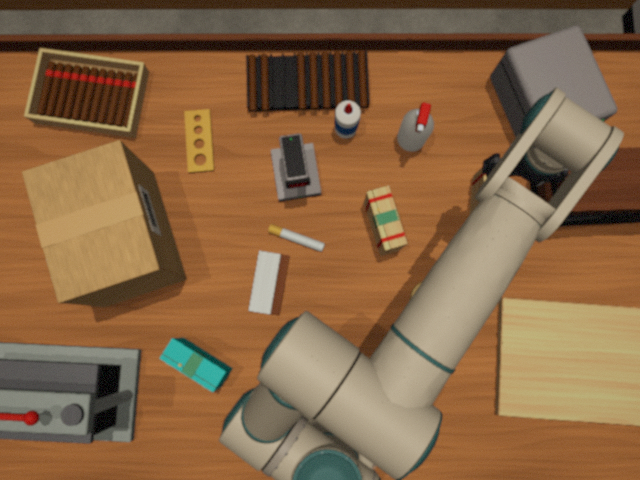

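Box A stands upright where it was, at (365,303) in the side view and (386,217) in the top view. Next is B.

```bash
python3 - <<'E'
from k import *
weigh([565,-369],-.123,f=80); st()
snap(9)
E
```

```text
touch False
down t 20.77 p [ 565.597 -369.462   67.58 ] F [ 0.272 -0.158 -0.636] gap 85.4
grip t 21.29 p [ 565.437 -369.153   66.987] F [0.121 0.699 5.233] gap 49.4
WEIGHT Fz -4.011735342490249 0.27407157413744115
 t 22.44 p [ 565.013 -369.001  105.989] F [-0.161  0.009 -4.161] gap 49.3
```

View pics/side9.png

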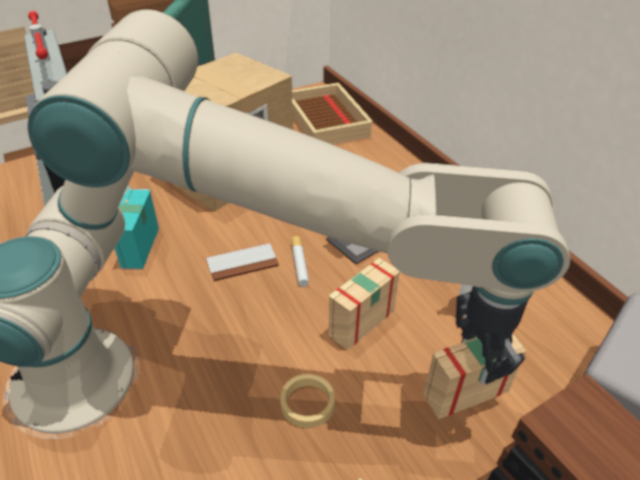

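B weighs about 4.0 N against about 2.1 N for A, so B is the packed one. I'll lift it over A and bring it in front of the scanner.

```bash
python3 - <<'E'
from k import *
y=.16;u=np.array([np.cos(y),np.sin(y)]);F=np.array([638.8,66.1])-228*u;print(F)
r.movel([565,-369,230],speed=150)
r.goto([*F,230],ori(y+PH)); st("over")
r.movel([*F,144],speed=100); r.hold(.3); st("final")
snap(10)
E
python3 - <<'E'
import cv2
a=cv2.imread("pics/side10.png")[140:320,200:420];cv2.imwrite("pics/z10.png",cv2.resize(a,None,fx=3.3,fy=3.3,interpolation=3))
E
```

```text
[413.712  29.775]
over t 25.09 p [414.194  29.281 230.215] F [-0.264 -0.364 -4.049] gap 49.2
final t 26.40 p [413.867  29.791 144.321] F [-0.062 -0.755 -4.367] gap 49.2
```

View pics/z10.png

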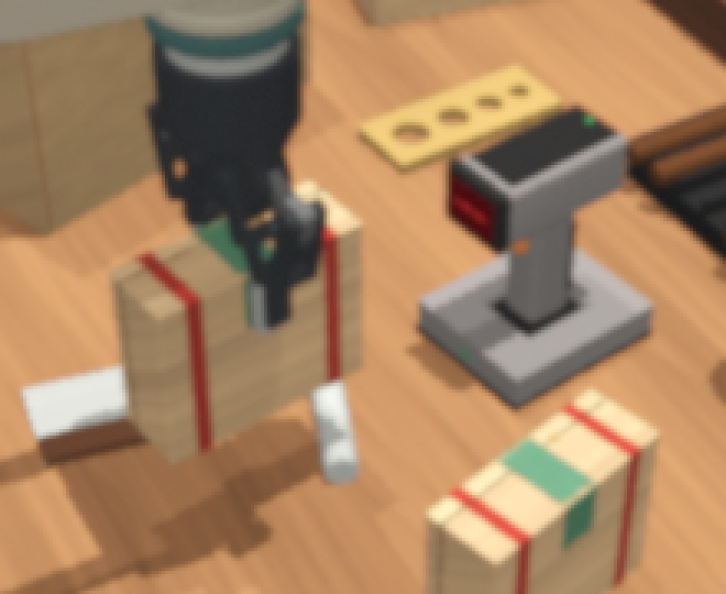

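View pics/top10.png

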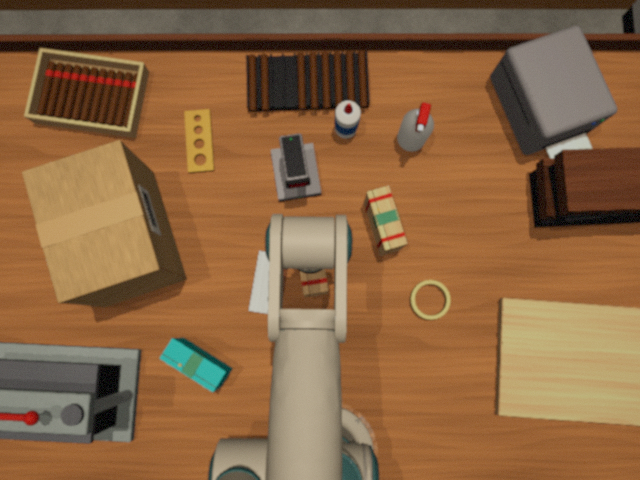

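```bash
python3 - <<'E'
from k import *
panel(10);S=pickle.load(open("s10.pkl","rb"))["side"];T=pickle.load(open("s10.pkl","rb"))["top"]
u=np.array([np.cos(.16),np.sin(.16)]);v=np.array([-u[1],u[0]]);F=np.array([413.7,29.8])
for n,a,b,z,q in(("frt",67,-25,187,(363,227)),("nrb",-67,-25,77,(177,460)),("nrt",-67,-25,187,(170,320)),("nlt",-67,25,187,(113,280))):
    print(n,proj(S,[*(F+a*u+b*v),z])[0],"seen",np.array(q)/3.3+[200,140])
print("A bands same?"); 
import m
h=cv2.cvtColor(T["img"],cv2.COLOR_RGB2HSV)
for a in m.comps(T,(cv2.inRange(h,(65,60,110),(90,255,255))>0).astype(np.uint8),(355,150,420,260),20):print(a[1])
st()
E
```

```text
panel 707 [293.24  156.044]
frt [310.395 206.096] seen [310.    208.788]
nrb [253.276 280.424] seen [253.636 279.394]
nrt [248.537 235.693] seen [251.515 236.97 ]
nlt [233.265 221.029] seen [234.242 224.848]
A bands same?
[386.51  217.032]
 t 26.50 p [413.758  29.778 144.147] F [ 0.363 -0.082 -4.509] gap 49.2
```

The corners match the prediction within about 4 px (roughly 5 mm), well inside the 25 mm tolerance. Handing in.

```bash
python3 - <<'E'
from k import *
r.hold(.5); st(); print(r.finish_job())
E
```

```text
t 27.00 p [413.698  29.773 143.977] F [ 0.915  0.909 -3.397] gap 49.3
the job is handed in; nothing more can be done
None
```

The job is handed in at about 27 s of the 72 s allowed; the robot reports no verdict.

- **Scan:** I held the scanner still for about 1.3 s with its window about 10 cm from the order label and square to it. The side picture put its indicator light within about 1.3 px of where it should be.
- **Re-docking:** I stood the scanner back in its stand. The top of its head is within 0.1 px of its starting place in the top picture, with the window looking the same way.
- **Weighing:** One box read about 2.1 N lifted and the other about 4.0 N, with about 0.3 N of zero drift. The second box is therefore the packed one. The lighter box went back upright where it was.
- **Final hold:** The packed box is held upright with its label end aimed about 10 cm in front of the docked window. It is clear of everything in the pictures.

**Last checks:**
- The held box's corners were 1–4 px from the prediction, and its top may sit about 3–5 mm low, inside the 25 mm tolerance.
- The lighter box's seal has moved by less than 1 px in the top picture.
- The bystanding things look unmoved, but I compared them by eye only.
- The end label itself is never in view. I worked out which end carries it from the plain ends facing the robot.

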